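Open the topping box for service and put the left-out jar in it

ROBOT

A 6-joint arm with a two-finger parallel gripper is mounted at the origin on the work surface. World frame = base frame: x ahead of the robot, y to its left, z up, the work surface at z = 0. Lengths are in mm, angles in rad, forces in N, time in s.
With the tool pointing down it reaches from about 350 to 925 mm from the base axis. Payload 6.4 kg.
Tool frame: the origin (TCP) lies on the centre line of the jaws, within the pads' length; the fingertips stand 8 mm ahead of it and the grasp point (between the pads) lies 11 mm behind it; z points along the fingers, y is the line along which they close (so a half turn about z gives the same grasp; the last joint's range is limited). The gripper opens to 94 mm and grips with 3 to 60 N. Pads are 16 mm wide; open, the fingers measure 119 mm over their backs; the gripper's body (75 mm by 177 mm) begins 78 mm behind the grasp point.
Start: joints at [-0.174, 0.245, 1.558, -0, 1.339, -0.174], TCP at [650.011, 0.004, 213.455] pointing down, gripper open.
Joint ranges: [-3.13, 3.13], [-1.02, 2.26], [0.13, 2.54], [-0.95, 4.09], [0.21, 2.88], [-2.74, 2.74]. Speed limits (rad/s): [2.57, 2.57, 3.14, 3.14, 3.14, 3.14].

INTERFACE

Orientations are given as a 3x3 rotation matrix whose columns are the frame's x, y, z axes.
In Python, from rig import bot gives the robot as it stands.
- The arm moves only by the tool apply_moves, never from a script. Its argument "commands" is a list of rows, each a list of 7 numbers: the shift along the world's x, y, z in cm, then the turn, a rotation vector about the world's x, y, z in degrees, then the finger opening in cm, from 0 to 9.4. In form: [[x, y, z, rx, ry, rz, fingers], ...]. A call has exactly 5 rows; each row shifts and turns the commanded pose from where the row before left it; what a row does not reach is not made up. A row lasts 1/12 s, in which the tool goes at most 41.7 mm and 7.16 degrees, less where a joint would pass 70% of its speed; a pose out of reach is approached as far as the arm can. A call with a gripper value outside its range is refused whole. The fingers move at their own pace and stop on an object; "newtons" is the grip in N (left out, the last holds). Time passes only in rows, so rows that do not move let the fingers close, or fill a call up. It gives the time, the measured TCP pose, the force, the opening and the grip force at its end, in the units of the state.
- bot.sense(): the state, without advancing time (a new reading comes with each control period).
- bot.read_camera(name): name is "scene" or "side" or "wrist"; returns (picture, depth): 480x640x3 uint8, blue, green, red; 480x640 float32, mm along the optical axis (not along the pixel's ray), 0 where there is no reading.
- bot.camera_params(name): a dict with "K" (3x3 intrinsics, pixels), "camera_from_world" (4x4, takes a point from world to camera coordinates); the wrist camera has in their place "T_tool_cam" (4x4, takes a point from camera to tool coordinates, whose origin is the TCP and whose axes are the flange's). Camera axes: x right, y up, looking along -z (the intrinsics and any distortion apply to the point x, -y, -z); pixel columns grow to the right and rows downward; lengths in mm; the calibration is good to about 2 mm. A picture is of the moment at which its call begins: read the wrist's pose just before it. camera_params takes no time and is no camera call.
- bot.close_job(): hands the job in; it is judged then, once.
Trained networks look in the newest picture that a camera, given by its name, has taken for a name from the list of things; names that differ only in an ending like _2 or _b are one class to them, and where a whole thing is asked for, a point or a joint stands for the part that bears it (a point fixed in the world has none). Each returns a list of dicts, best first, with "p" (0 to 1); they miss things now and then, are a little off and sometimes report something else, mostly with a low value. They report only what shows in the picture. A call takes as long as a camera call. They do not tell look-alikes from the thing itself.
- bot.look_for(label, camera): "extent" ([left, top, width, height] in pixels, round what is visible of it).
The state is a dict: "time": time; "qpos": joint angles; "qd": joint speeds; "tau": joint torques, N m; "tool_pos": TCP position; "orientation": TCP orientation; "ft_force": force on the tool from outside, world axes, zero at the start; "wrist_torque": the same for the moment, N m; "grip_width": opening from 0.0 (shut) to 1.0 (fully open); "finger_force": force on a finger pad.
Only numpy, scipy, OpenCV 4.12 (cv2) and the standard library are available. Lean on these libraries where they do the work, as an engineer would, in place of code of your own. Each camera call takes 0.05 s, during which the arm holds its last target. There are 200 camera calls.

TASK

Open the topping box: lift its lid by the bar and ease it back until it rests on its stop, without letting it fall against the stop. Then stand the jar that was left out upright on the rubber mat in the empty well of the box, setting it down rather than dropping it. Leave the lid open on its stop, and leave the other jars and everything else on the counter as they are.

Things in the scene. Friction and masses are not known exactly. Their poses are not given: they have to be found in the camera images.
- box: Sheet-metal box fixed to the counter (sizes in mm): 140 deep (x) x 280 wide (y), walls 60 tall, 4 thick, floor 4. Origin: centre of underside; +x to the back, where the lid is hinged and two dark arms are its stop. Two dividers (top 30 above counter) make three wells, 132 (x) x 89 (y), centred at y -92, 0, +92. Any one well is empty and lined with the mat; each other holds a jar.
- lid (a joint): Lid angle, rad: 0 shut, grows as the front goes up and back, 1.85 resting on its stop (16 deg past upright). Metal cover, 140 x 280 mm with 30 mm deep skirt, top 90 mm above the counter when shut, 0.4 kg, very free hinge: let go below about 1.25 it falls shut, above about 1.3 it falls back on the stop, where its weight keeps it.
- lid_bar (a point): Middle of the lid's handle: round dark bar, 10 mm thick, 110 mm long, along the box's y, 34 mm out in front of the lid's front skirt on two end posts. Shut: 75 mm above the counter, free space beneath, 174 mm in front of the hinge axis and 15 mm above it. Swings with the lid; it can turn in the grip.
- lid_hinge (a point): Middle of the hinge axis, 60 mm above the counter on the box's back edge (70 mm behind the box's origin). The axis is the box's y axis. Its frame turns with the lid.
- jar: The jar left out: round, dark brown with a flat white cap of the same width, 52 mm across, 75 mm tall, 0.17 to 0.35 kg, standing on the counter left or right of the box. Origin: centre of its underside, z up. Its top stands about 22 mm above the box walls once in a well.
- jar_a: An identical jar standing on the floor of one well of the box (52 mm across, 75 mm tall; origin: centre of its underside). Stays there.
- jar_b: Another identical jar, standing in another well. Stays there.
- pad: Black rubber mat, 116 mm by 80 mm, 3 mm thick, fixed on the floor of the empty well. Origin: centre of its underside, 4 mm above the counter; x and y along the box's. Its top is where the jar will stand.
- mug: white mug, 72 mm across, 85 mm tall, with a handle: bystander, stands on the other side of the box from the jar. Origin: centre of its underside.
- cups: little stack of white plastic dipping cups, 60 mm across, 42 mm tall: bystander near the robot. Origin: centre of its underside.
- spoon: steel spoon, 170 mm long, lying flat near the robot: bystander. Origin: its middle.
- sauce0: tall dark sauce bottle with white cap, 60 mm across, 190 mm tall: bystander at the far side. Origin: centre of its underside.
- sauce1: second tall sauce bottle, same size: bystander at the far side. Origin: centre of its underside.
- soup_bowl: white soup bowl, 120 mm across, 60 mm tall, on the brown tray at the left: bystander. Origin: centre of its underside.
- coin_bowl: steel bowl of coins, 220 mm across, 85 mm tall, at the right: bystander. Origin: centre of its underside.
Not all that is in view belongs to the job. Leave any pink or purple look-alike of the jar alone.

How it is judged:
By the outcome, as a careful person would: the job done as asked, in the order asked, and still so for the second after the job is handed in, with the robot touching nothing.
It also fails if it takes over 59 s, if anything falls off the work surface, if the arm or the gripper's body presses on something with over 40 N, if the wrist force passes 120 N, or if a joint passes its speed limit or range.

## Working session

There is one attempt and no reset: what is moved stays moved. The work goes in short steps, Python scripts to look and compute and a tool call to move; the robot and the scene stay as the last step left them, time stands still between calls to the robot, and variables do not carry over. Pictures are saved under pics/ and viewed, at most 10 in all, crops included, and the job is handed in when it is done.

Besides the shell and the picture viewer there is one more tool, called after "Emit:" as name(argument=value, ...) on one line, values as JSON. apply_moves: Moves the arm, as the interface text tells. Its arguments: {"type":"object","properties":{"commands":{"type":"array"},"newtons":{"type":"number"}},"required":["commands"]}

```bash
ls; mkdir -p pics; cat > h.py <<'E'
import numpy as np, cv2
from rig import bot
def world(cam,u,v,d,s=None):
    p=bot.camera_params(cam);K=np.array(p["K"])
    x=(u-K[0,2])/K[0,0]*d; y=(v-K[1,2])/K[1,1]*d
    c=np.stack([x,-y,-d,np.ones_like(d)],-1)
    if cam=="wrist":
        T=np.eye(4);T[:3,:3]=s["orientation"];T[:3,3]=s["tool_pos"];M=T@np.array(p["T_tool_cam"])
    else: M=np.linalg.inv(np.array(p["camera_from_world"]))
    return (c@M.T)[...,:3]
def cloud(cam):
    s=bot.sense();im,d=bot.read_camera(cam);v,u=np.mgrid[:480,:640].astype(float)
    P=world(cam,u,v,d.astype(float),s);P[d==0]=np.nan
    return im,P
E
python3 - <<'E'
from h import *
ims=[]
for c in("scene","side"):
    im,P=cloud(c);np.savez(f"{c}.npz",im=im,P=P)
    cv2.imwrite(f"pics/{c}.png",im)
    p=bot.camera_params(c);print(c,{k:np.round(v,3).tolist() for k,v in p.items()} if c=="scene" else p.keys())
    for l in("box","lid","lid_bar","jar","mug"):
        for r in bot.look_for(l,c)[:4]:
            x,y,w,h=r["extent"];u,v=int(min(639,x+w/2)),int(min(479,y+h/2));print(c,l,round(r["p"],2),np.round([x,y,w,h]),np.round(P[v,u]))
print(bot.sense())
E
```

```text
pics
scene {'K': [[492.499, 0.0, 321.76], [0.0, 492.499, 246.314], [0.0, 0.0, 1.0]], 'camera_from_world': [[-0.837, 0.547, 0.002, 472.268], [-0.377, -0.579, 0.723, 137.644], [0.396, 0.604, 0.691, -1786.836], [0.0, 0.0, 0.0, 1.0]]}
scene box 0.82 [271. 213.  91.  89.] [598.  20.  93.]
scene lid 0.83 [273. 218.  89.  72.] [586.   7.  93.]
scene lid_bar 0.88 [274. 216.  88.  71.] [578.   0.  92.]
scene jar 0.68 [388. 306.  16.  28.] [533. 319.  71.]
scene jar 0.64 [355. 319.  20.  29.] [632. 311.  73.]
scene jar 0.59 [422. 310.  25.  32.] [455. 387.  59.]
scene mug 0.51 [281. 196.  22.  22.] [ 517. -266.   59.]
side dict_keys(['K', 'camera_from_world'])
side box 0.63 [286. 211.  93.  88.] [592. -80.  92.]
side lid 0.64 [285. 207.  77.  81.] [571. -43.  90.]
side lid_bar 0.96 [286. 211.  74.  72.] [571. -41.  92.]
side jar 0.9 [294. 178.  14.  25.] [520. 275.  54.]
side jar 0.82 [266. 166.  16.  26.] [434. 352.  59.]
side jar 0.52 [320. 181.  10.  19.] [604. 271.  52.]
side mug 0.55 [293. 312.  39.  44.] [ 524. -273.   10.]
{'time': 0.6, 'qpos': array([-1.74113178e-01,  2.45099676e-01,  1.55784354e+00,  1.88981449e-05,
        1.33873160e+00, -1.74078850e-01]), 'qd': array([ 0.00014744, -0.00081443,  0.00036739,  0.00108216, -0.00071709,
       -0.00152735]), 'tau': array([-9.10760518e-04, -4.15606034e+01, -3.14714777e+01,  6.84553105e-02,
        2.90683302e-02, -1.12466725e-05]), 'tool_pos': array([6.49983024e+02, 5.41106268e-03, 2.13432022e+02]), 'orientation': array([[ 3.86767515e-05,  9.99999996e-01, -7.77344251e-05],
       [ 9.99999999e-01, -3.86742371e-05,  3.23469284e-05],
       [ 3.23439219e-05, -7.77356761e-05, -9.99999996e-01]]), 'ft_force': array([-0.04769239, -0.17505367,  0.69869167]), 'wrist_torque': array([-0.04685775, -0.06810562, -0.04715854]), 'finger_force': 0.0, 'grip_width': 1.000468457889321}
```

View pics/scene.png

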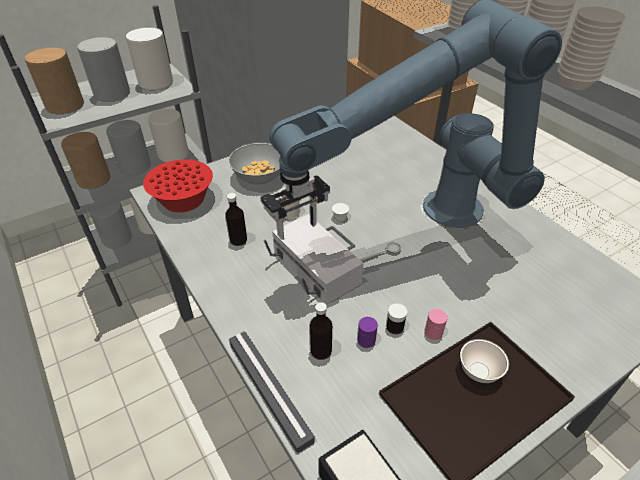

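View pics/side.png

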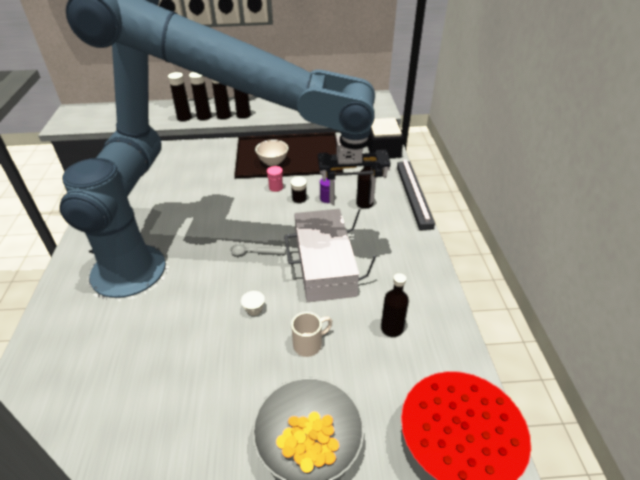

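The candidates for the jar in the scene picture are purple (367,332), brown with a white cap (397,319), pink (436,324), and the sauce bottles (320,333) and (236,222). By the description I choose the brown one with the white cap at (397,319), which is (299,190) in the side picture. Next is a check in a close crop, then measuring.

```bash
python3 - <<'E'
from h import *
crops=[]
for c in("scene","side"):
    z=np.load(c+".npz");im,P=z["im"],z["P"]
    m=(P[...,2]>84)&(P[...,2]<97)&(abs(P[...,0]-590)<130)&(abs(P[...,1])<190)
    n,l,st,ce=cv2.connectedComponentsWithStats(m.astype(np.uint8))
    k=1+np.argmax(st[1:,4]);pts=P[l==k]
    r=cv2.minAreaRect(pts[:,:2].astype(np.float32));print(c,"lid",r,np.median(pts[:,2]),len(pts))
    # bar: dark px near z 65..85
    # jar cap
    m=(abs(P[...,2]-75)<5)&(abs(P[...,0]-530)<50)&(abs(P[...,1]-300)<50);q=P[m]
    print("cap",len(q),q.min(0),q.max(0),cv2.minEnclosingCircle(q[:,:2].astype(np.float32)))
    m=(P[...,2]>15)&(P[...,2]<82)&(abs(P[...,0]-520)<140)&(abs(P[...,1]-300)<120)
    n,l,st,ce=cv2.connectedComponentsWithStats(m.astype(np.uint8))
    for k in range(1,n):
        if st[k,4]>60: 
            q=P[l==k]; print(" blob",st[k],q.min(0).round(),q.max(0).round())
s=np.load("scene.npz")["im"];d=np.load("side.npz")["im"]
a=cv2.resize(s[180:350,240:460],(792,612)[:2],interpolation=cv2.INTER_CUBIC)[:, :400]
A=cv2.resize(s[190:350,250:450],(500,400),interpolation=cv2.INTER_CUBIC)
B=cv2.resize(d[165:365,235:385],(300,400),interpolation=cv2.INTER_CUBIC)
cv2.imwrite("pics/crop1.png",np.hstack([A,B]))
E
```

```text
scene lid ((571.975830078125, -22.419723510742188), (150.6640167236328, 287.9989318847656), 3.9892477989196777) 91.43961848476079 2905
cap 229 [490.16394099 273.76920091  70.02771692] [541.20530749 326.79003824  79.99955341] ((515.955322265625, 300.06146240234375), 27.905330657958984)
 blob [386 304  21  29 467] [490. 274.  15.] [543. 328.  81.]
 blob [425 309  22  29 482] [410. 351.  16.] [463. 402.  81.]
 blob [357 317  21  29 481] [585. 267.  15.] [637. 321.  81.]
side lid ((575.4444580078125, -19.735214233398438), (140.752197265625, 286.4883728027344), 3.9675815105438232) 91.85121632996061 3458
cap 120 [491.72149834 271.51932538  70.52048267] [539.72393098 324.05001595  79.87533218] ((516.5653076171875, 298.2052001953125), 27.269262313842773)
 blob [267 166  16  24 305] [411. 344.  15.] [462. 400.  80.]
 blob [291 177  16  24 331] [491. 271.  16.] [542. 324.  81.]
 blob [320 178  10  23 201] [587. 262.  16.] [619. 309.  82.]
```

View pics/crop1.png

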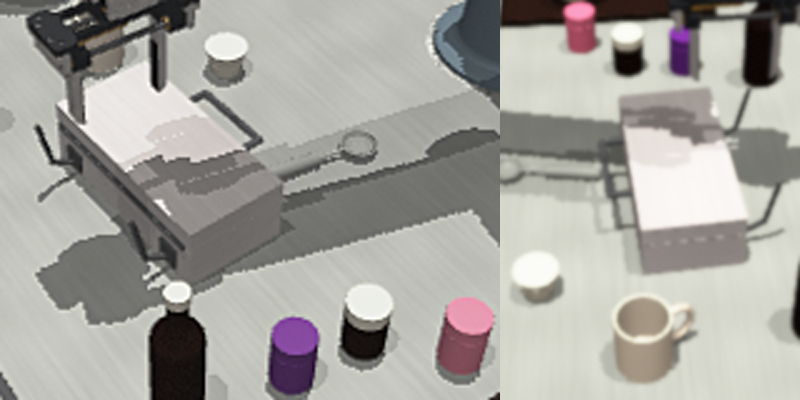

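The crop confirms that the brown jar with the white cap at crop (367,320) is the target, at about (516,299). Purple and pink stay put. Next I refine the box and bar pose.

```bash
python3 - <<'E'
from h import *
im,P=cloud("wrist");np.savez("wrist.npz",im=im,P=P);cv2.imwrite("pics/wrist1.png",im)
a=np.deg2rad(4);R=np.array([[np.cos(a),-np.sin(a)],[np.sin(a),np.cos(a)]])
for c in("scene","side","wrist"):
    P=np.load(c+".npz")["P"].reshape(-1,3);P=P[~np.isnan(P[:,0])]
    q=(P[:,:2]-[574,-21])@R
    m=(P[:,2]>60)&(P[:,2]<86)&(q[:,0]<-82)&(q[:,0]>-125)&(abs(q[:,1])<80)
    b=q[m];print(c,"bar",m.sum(),np.round(np.percentile(b,[2,50,98],axis=0),1) if m.sum() else "",np.round(np.percentile(P[m,2],[5,50,95])) if m.sum() else "")
    n=m&(abs(q[:,1])<45); 
    if n.sum()>5: print(" bar x",np.percentile(q[n,0],[5,50,95]).round(1),"slope",np.polyfit(q[n,1],q[n,0],1))
    m=(P[:,2]>86)&(P[:,2]<97)&(abs(q[:,0])<90)&(abs(q[:,1])<170)
    if m.sum(): print(" lid",np.percentile(q[m],[.5,50,99.5],axis=0).round(1),np.median(P[m,2]))
    if m.sum()>50: print(cv2.minAreaRect(P[m][:,:2].astype(np.float32)))
E
```

```text
scene bar 124 [[-109.5  -56.5]
 [-101.1    6.8]
 [ -84.9   60.7]] [74. 80. 84.]
 bar x [-108.5 -102.3  -98.2] slope [ 5.96350823e-03 -1.02663609e+02]
 lid [[ -70.4 -138.4]
 [   2.1   19.2]
 [  70.5  141.5]] 91.50310688547074
((573.6130981445312, -20.645004272460938), (147.46298217773438, 284.4215393066406), 3.847919464111328)
side bar 140 [[-107.4  -59.5]
 [-100.9   -9.5]
 [ -84.2   58.1]] [76. 80. 84.]
 bar x [-107.3 -103.1  -98.5] slope [-1.36057695e-04 -1.02942168e+02]
 lid [[ -68.2 -140. ]
 [   0.9  -18.3]
 [  70.6  139.7]] 91.87418975885635
((575.4444580078125, -19.735214233398438), (140.752197265625, 286.4883728027344), 3.9675815105438232)
wrist bar 2056 [[-107.6  -53.5]
 [-100.7    9.1]
 [ -83.7   62.2]] [75. 79. 81.]
 bar x [-106.9 -101.6  -99. ] slope [ 3.93030248e-04 -1.02152447e+02]
 lid [[ -69.3 -101.4]
 [   6.8   49.4]
 [  69.4  142.2]] 89.91543635073197
((572.2244873046875, -3.499908447265625), (140.95838928222656, 251.32603454589844), 3.9397406578063965)
```

View pics/wrist1.png

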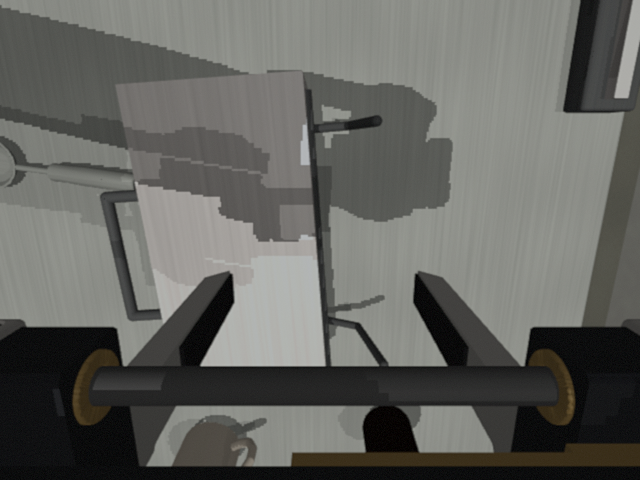

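The wrist view shows the bar at the left, about (120,255), and the stop arms at the right. Box centre is about (574,-20.5), yaw 4°, bar about (470.7,-27). Moving above the bar.

Emit:
apply_moves(commands=[[-3.6, -0.54, -1.6, 0, 0, 0.8, 2.8], [-3.6, -0.54, -1.6, 0, 0, 0.8, 2.8], [-3.6, -0.54, -1.6, 0, 0, 0.8, 2.8], [-3.6, -0.54, -1.6, 0, 0, 0.8, 2.8], [-3.6, -0.54, -1.6, 0, 0, 0.8, 2.8]], newtons=15)

```text
time: 1.07
tool_pos: [468.4, -27.0, 132.7]
orientation: [[-0.071, 0.997, 0.0], [0.997, 0.071, -0.0], [-0.0, 0.0, -1.0]]
ft_force: [-0.1, -0.6, 0.1]
grip_width: 0.681
finger_force: 0.0
```

Emit:
apply_moves(commands=[[0, 0, 0, 0, 0, 0, 2.8], [0, 0, 0, 0, 0, 0, 2.8], [0, 0, 0, 0, 0, 0, 2.8], [0, 0, 0, 0, 0, 0, 2.8], [0, 0, 0, 0, 0, 0, 2.8]])

```text
time: 1.48
tool_pos: [472.2, -27.4, 135.1]
orientation: [[-0.07, 0.998, 0.003], [0.998, 0.07, -0.001], [-0.001, 0.003, -1.0]]
ft_force: [0.1, -0.1, -0.1]
grip_width: 0.325
finger_force: 0.0
```

Emit:
apply_moves(commands=[[-0.15, 0, -1.9, 0, 0, 0, 2.8], [0, 0, -1.9, 0, 0, 0, 2.8], [0, 0, -1.9, 0, 0, 0, 2.8], [0, 0, -1.2, 0, 0, 0, 2.8], [0, 0, 0, 0, 0, 0, 2.8]])

```text
time: 1.9
tool_pos: [467.9, -26.6, 62.6]
orientation: [[-0.07, 0.998, -0.004], [0.998, 0.07, 0.001], [0.001, -0.004, -1.0]]
ft_force: [-0.7, 0.3, -0.2]
grip_width: 0.296
finger_force: 0.0
```

Emit:
apply_moves(commands=[[0, 0, 0, 0, 0, 0, 0.6], [0, 0, 0, 0, 0, 0, 0.6], [0, 0, 0, 0, 0, 0, 0.6], [0, 0, 0, 0, 0, 0, 0.6], [0, 0, 0, 0, 0, 0, 0.6]], newtons=15)

```text
time: 2.32
tool_pos: [470.2, -27.3, 65.8]
orientation: [[-0.07, 0.998, 0.004], [0.998, 0.07, -0.001], [-0.001, 0.004, -1.0]]
ft_force: [2.8, 0.9, 1.5]
grip_width: 0.097
finger_force: 15.0
```

```bash
python3 - <<'E'
import numpy as np
t=[0,1,3,6,10,14,19,24,29,34,39,44,49,54,59,64,69,73,77,81,84,87,89,91,92,93, 94.5,96,97.5,99,100, 101,102,103,104,105,106]
a=np.radians(np.array(t)+4.93);r=17.465
c=np.c_[-r*np.cos(a)*.9976,-r*np.cos(a)*.0698,r*np.sin(a)]
d=np.diff(np.round(c,2),axis=0)
for i in range(0,len(d),5): print(np.round(d[i:i+5],2).tolist())
E
```

```text
[[0.03, 0.0, 0.3], [0.07, 0.0, 0.61], [0.15, 0.01, 0.9], [0.28, 0.02, 1.19], [0.35, 0.03, 1.17]]
[[0.55, 0.04, 1.41], [0.68, 0.04, 1.37], [0.79, 0.06, 1.3], [0.91, 0.06, 1.22], [1.0, 0.07, 1.15]]
[[1.1, 0.08, 1.05], [1.19, 0.08, 0.95], [1.27, 0.09, 0.84], [1.33, 0.09, 0.73], [1.4, 0.1, 0.61]]
[[1.44, 0.1, 0.48], [1.18, 0.09, 0.3], [1.19, 0.08, 0.21], [1.21, 0.08, 0.13], [0.91, 0.07, 0.04]]
[[0.92, 0.06, 0.0], [0.6, 0.04, -0.04], [0.61, 0.05, -0.05], [0.3, 0.02, -0.03], [0.3, 0.02, -0.04]]
[[0.45, 0.03, -0.07], [0.45, 0.03, -0.08], [0.45, 0.03, -0.09], [0.44, 0.03, -0.11], [0.3, 0.02, -0.07]]
[[0.29, 0.02, -0.09], [0.29, 0.02, -0.08], [0.29, 0.03, -0.09], [0.29, 0.02, -0.1], [0.29, 0.02, -0.1]]
[[0.28, 0.02, -0.11]]
```

Emit:
apply_moves(commands=[[0.03, 0.0, 0.3, 0, 0, 0, 0.6], [0.07, 0.0, 0.61, 0, 0, 0, 0.6], [0.15, 0.01, 0.9, 0, 0, 0, 0.6], [0.28, 0.02, 1.19, 0, 0, 0, 0.6], [0.35, 0.03, 1.17, 0, 0, 0, 0.6]])

```text
time: 2.73
tool_pos: [479.2, -26.7, 107.3]
orientation: [[-0.069, 0.998, 0.006], [0.998, 0.069, -0.001], [-0.001, 0.005, -1.0]]
ft_force: [9.6, 0.8, -6.6]
grip_width: 0.097
finger_force: 15.0
```

Emit:
apply_moves(commands=[[0.55, 0.04, 1.41, 0, 0, 0, 0.6], [0.68, 0.04, 1.37, 0, 0, 0, 0.6], [0.79, 0.06, 1.3, 0, 0, 0, 0.6], [0.91, 0.06, 1.22, 0, 0, 0, 0.6], [1.0, 0.07, 1.15, 0, 0, 0, 0.6]])

```text
time: 3.15
tool_pos: [517.6, -24.0, 170.9]
orientation: [[-0.07, 0.998, 0.003], [0.998, 0.07, -0.001], [-0.001, 0.003, -1.0]]
ft_force: [7.1, -2.3, -10.4]
grip_width: 0.099
finger_force: 15.0
```

Emit:
apply_moves(commands=[[1.1, 0.08, 1.05, 0, 0, 0, 0.6], [1.19, 0.08, 0.95, 0, 0, 0, 0.6], [1.27, 0.09, 0.84, 0, 0, 0, 0.6], [1.33, 0.09, 0.73, 0, 0, 0, 0.6], [1.4, 0.1, 0.61, 0, 0, 0, 0.6]])

```text
time: 3.57
tool_pos: [579.3, -19.8, 213.5]
orientation: [[-0.07, 0.998, -0.002], [0.998, 0.07, -0.001], [-0.001, -0.002, -1.0]]
ft_force: [-1.9, -1.7, 0.7]
grip_width: 0.1
finger_force: 15.0
```

Emit:
apply_moves(commands=[[1.44, 0.1, 0.48, 0, 0, 0, 0.6], [1.18, 0.09, 0.3, 0, 0, 0, 0.6], [1.19, 0.08, 0.21, 0, 0, 0, 0.6], [1.21, 0.08, 0.13, 0, 0, 0, 0.6], [0.91, 0.07, 0.04, 0, 0, 0, 0.6]])

```text
time: 3.98
tool_pos: [639.3, -15.6, 224.6]
orientation: [[-0.07, 0.998, -0.0], [0.998, 0.07, -0.001], [-0.001, -0.001, -1.0]]
ft_force: [-1.6, -2.5, 0.7]
grip_width: 0.1
finger_force: 15.0
```

Emit:
apply_moves(commands=[[0.92, 0.06, 0.0, 0, 0, 0, 0.6], [0.6, 0.04, -0.04, 0, 0, 0, 0.6], [0.61, 0.05, -0.05, 0, 0, 0, 0.6], [0.3, 0.02, -0.03, 0, 0, 0, 0.6], [0.3, 0.02, -0.04, 0, 0, 0, 0.6]])

```text
time: 4.4
tool_pos: [666.4, -13.7, 222.4]
orientation: [[-0.07, 0.998, -0.0], [0.998, 0.07, -0.001], [-0.001, -0.0, -1.0]]
ft_force: [-0.0, -3.6, 0.9]
grip_width: 0.103
finger_force: 15.0
```

Emit:
apply_moves(commands=[[0.45, 0.03, -0.07, 0, 0, 0, 0.6], [0.45, 0.03, -0.08, 0, 0, 0, 0.6], [0.45, 0.03, -0.09, 0, 0, 0, 0.6], [0.44, 0.03, -0.11, 0, 0, 0, 0.6], [0.3, 0.02, -0.07, 0, 0, 0, 0.6]])

```text
time: 4.82
tool_pos: [687.5, -12.0, 218.0]
orientation: [[-0.07, 0.998, -0.0], [0.998, 0.07, -0.0], [-0.0, -0.0, -1.0]]
ft_force: [-0.2, -4.7, -0.4]
grip_width: 0.101
finger_force: 15.0
```

Emit:
apply_moves(commands=[[0.29, 0.02, -0.09, 0, 0, 0, 0.6], [0.29, 0.02, -0.08, 0, 0, 0, 0.6], [0.29, 0.03, -0.09, 0, 0, 0, 0.6], [0.2, 0.02, -0.07, 0, 0, 0, 0.6], [0.0, 0, 0, 0, 0, 0, 0.6]])

```text
time: 5.23
tool_pos: [698.1, -10.9, 214.7]
orientation: [[-0.07, 0.998, 0.0], [0.998, 0.07, -0.0], [-0.0, 0.0, -1.0]]
ft_force: [1.4, -4.6, -0.5]
grip_width: 0.103
finger_force: 15.0
```

Emit:
apply_moves(commands=[[0.15, 0.01, -0.05, 0, 0, 0, 0.6], [0.15, 0.01, -0.05, 0, 0, 0, 0.6], [0.15, 0.01, -0.05, 0, 0, 0, 0.6], [0.1, 0.01, -0.04, 0, 0, 0, 0.6], [0, 0, 0, 0, 0, 0, 0.6]])

```text
time: 5.65
tool_pos: [703.3, -10.4, 212.9]
orientation: [[-0.07, 0.998, 0.0], [0.998, 0.07, 0.0], [0.0, 0.0, -1.0]]
ft_force: [1.5, -4.6, -0.1]
grip_width: 0.102
finger_force: 15.0
```

Emit:
apply_moves(commands=[[0.1, 0.01, -0.04, 0, 0, 0, 0.6], [0.1, 0.01, -0.04, 0, 0, 0, 0.6], [0.1, 0.0, -0.04, 0, 0, 0, 0.6], [0, 0, 0, 0, 0, 0, 0.6], [0, 0, 0, 0, 0, 0, 0.6]])

```text
time: 6.07
tool_pos: [706.0, -10.2, 211.9]
orientation: [[-0.07, 0.998, -0.001], [0.998, 0.07, 0.0], [0.0, -0.001, -1.0]]
ft_force: [-2.1, -3.9, 0.9]
grip_width: 0.098
finger_force: 15.0
```

Emit:
apply_moves(commands=[[0.1, 0.01, -0.04, 0, 0, 0, 0.6], [0.1, 0.01, -0.04, 0, 0, 0, 0.6], [0, 0.0, 0, 0, 0, 0, 0.6], [0, 0, 0, 0, 0, 0, 0.6], [0, 0, 0, 0, 0, 0, 0.6]])

```text
time: 6.48
tool_pos: [706.0, -10.2, 211.8]
orientation: [[-0.07, 0.998, -0.006], [0.998, 0.07, -0.0], [0.0, -0.006, -1.0]]
ft_force: [-10.9, -4.5, 7.0]
grip_width: 0.099
finger_force: 15.0
```

The lid meets its stop. I relieve the preload, open and withdraw upward.

Emit:
apply_moves(commands=[[-0.1, 0, 0.04, 0, 0, 0, 0.6], [-0.05, 0, 0.02, 0, 0, 0, 3.0], [0, 0, 0, 0, 0, 0, 3.0], [0, 0, 0, 0, 0, 0, 3.0], [0, 0, 0, 0, 0, 0, 3.0]])

```text
time: 6.9
tool_pos: [706.8, -9.3, 211.4]
orientation: [[-0.07, 0.998, 0.0], [0.998, 0.07, 0.001], [0.001, 0.0, -1.0]]
ft_force: [-0.4, 0.1, 0.6]
grip_width: 0.316
finger_force: 0.0
```

Emit:
apply_moves(commands=[[0, 0, 1, 0, 0, 0, 3], [0, 0, 2.5, 0, 0, 0, 3], [0, 0, 3, 0, 0, 0, 3], [0, 0, 3, 0, 0, 0, 3], [-2, 0, 1, 0, 0, 0, 6]])

```text
time: 7.32
tool_pos: [689.7, -10.3, 322.8]
orientation: [[-0.07, 0.998, 0.009], [0.998, 0.07, -0.001], [-0.002, 0.009, -1.0]]
ft_force: [0.1, -0.6, 1.6]
grip_width: 0.361
finger_force: 0.0
```

```bash
python3 - <<'E'
from h import *
im,P=cloud("scene");np.savez("scene2.npz",im=im,P=P)
im2,P2=cloud("side");np.savez("side2.npz",im=im2,P=P2)
A=cv2.resize(im[170:350,240:440],(444,400),interpolation=cv2.INTER_CUBIC)
B=cv2.resize(im2[165:365,225:400],(350,400),interpolation=cv2.INTER_CUBIC)
cv2.imwrite("pics/open.png",np.hstack([A,B]))
E
```

```text
(no output)
```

View pics/open.png

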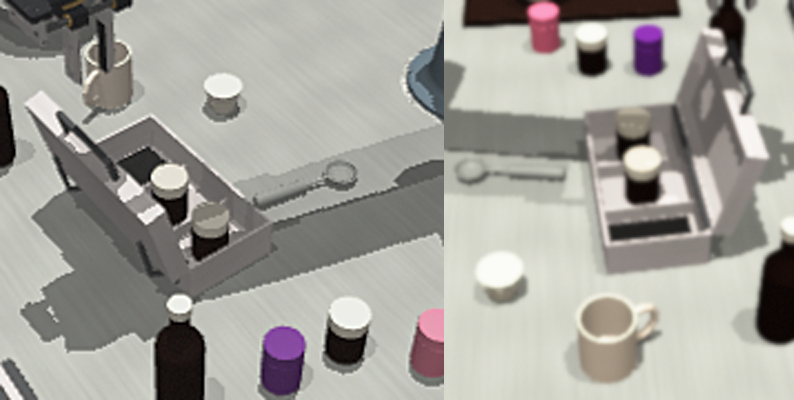

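The lid rests open. The empty well with the black mat is the far -y one, at crop (135,165) left and (650,230) right. The jars stand in the middle and +y wells. Moving over the loose jar.

Emit:
apply_moves(commands=[[-1.7, 3.1, 0, 0, 0, 0, 7], [-1.7, 3.1, 0, 0, 0, 0, 7], [-1.7, 3.1, 0, 0, 0, 0, 7], [-1.7, 3.1, 0, 0, 0, 0, 7], [-1.7, 3.1, 0, 0, 0, 0, 7]])

```text
time: 7.83
tool_pos: [600.7, 146.3, 315.3]
orientation: [[-0.069, 0.998, -0.002], [0.998, 0.069, 0.0], [0.001, -0.002, -1.0]]
ft_force: [0.3, 0.6, -0.2]
grip_width: 0.739
finger_force: 0.0
```

Emit:
apply_moves(commands=[[-1.7, 3.1, -1.5, 0, 0, 0, 7], [-1.7, 3.1, -1.5, 0, 0, 0, 7], [-1.7, 3.1, -1.5, 0, 0, 0, 7], [-1.7, 3.1, -1.5, 0, 0, 0, 7], [-1.7, 3.1, -1.5, 0, 0, 0, 7]])

```text
time: 8.25
tool_pos: [515.4, 301.4, 239.8]
orientation: [[-0.07, 0.998, -0.002], [0.998, 0.07, -0.0], [-0.0, -0.002, -1.0]]
ft_force: [0.3, 0.9, -0.2]
grip_width: 0.748
finger_force: 0.0
```

Emit:
apply_moves(commands=[[0, 0, -1.5, 0, 0, 0, 7], [0, 0, -1.5, 0, 0, 0, 7], [0, 0, 0, 0, 0, 0, 7], [0, 0, 0, 0, 0, 0, 7], [0, 0, 0, 0, 0, 0, 7]])

```text
time: 8.67
tool_pos: [517.2, 299.8, 212.1]
orientation: [[-0.069, 0.998, 0.0], [0.998, 0.069, 0.0], [0.0, 0.0, -1.0]]
ft_force: [-0.4, 0.6, 0.9]
grip_width: 0.744
finger_force: 0.0
```

```bash
python3 - <<'E'
from h import *
def circ(q):
    from scipy.optimize import least_squares
    r=least_squares(lambda c:np.minimum(0,26-np.hypot(*(q[:,:2]-c).T)),q[:,:2].mean(0));return r.x
s=bot.sense();print(s["tool_pos"],s["grip_width"])
im,P=cloud("wrist");cv2.imwrite("pics/w2.png",im)
z=P[...,2]
m=(abs(z-75)<5)&(np.hypot(P[...,0]-516,P[...,1]-299)<45);q=P[m]
print("wrist cap",len(q),np.percentile(q,[1,50,99],axis=0).round(1))
a=np.deg2rad(4);R=np.array([[np.cos(a),-np.sin(a)],[np.sin(a),np.cos(a)]])
for c in("scene2","side2"):
    P=np.load(c+".npz")["P"];im=np.load(c+".npz")["im"];q=(P[...,:2]-[574,-20.5])@R;z=P[...,2]
    m=(abs(z-77)<5)&(abs(q[...,0])<60)&(abs(q[...,1])<130)
    for y in(-92,0,92):
        n=m&(abs(q[...,1]-y)<40)
        if n.sum()>20:print(c,"jar in well",y,np.percentile(q[n],[2,98],axis=0).round(1))
    m=(abs(z-7)<6)&(abs(q[...,0])<62)&(abs(q[...,1]+92)<43)&(im.max(-1)<60)
    if m.sum():print(c,"pad",np.percentile(q[m],[2,98],axis=0).round(1),m.sum())
    m=(z>150)&(z<188)&(P[...,0]>580)&(P[...,1]>150)
    if m.sum():print(c,"sauce",np.nanpercentile(P[m],[2,98],axis=0).round())
    m=(z>100)&(q[...,0]>40)&(q[...,0]<140)&(abs(q[...,1]+92)<50)&(z<215)
    if m.sum():
        for h in range(110,215,25):
            k=m&(abs(z-h)<8); 
            if k.sum()>3: print("  lid front x at z",h,np.percentile(q[k][:,0],[2,50]).round(1))
E
```

```text
[517.21712213 299.84841735 212.06473113] 0.7436023037260276
wrist cap 2713 [[490.9 279.8  72.5]
 [514.7 304.4  74.9]
 [538.7 327.8  76.5]]
scene2 jar in well 0 [[-23.8 -22.8]
 [ 24.6  25.4]]
scene2 jar in well 92 [[-22.4  69.9]
 [ 24.7 118.1]]
scene2 pad [[ -56.9 -130.7]
 [  -3.5  -75.3]] 168
scene2 sauce [[724. 249. 151.]
 [748. 267. 187.]]
  lid front x at z 110 [111.2 114.5]
  lid front x at z 135 [118.8 120.3]
  lid front x at z 160 [126.6 128. ]
  lid front x at z 185 [110.1 128.9]
  lid front x at z 210 [127.4 130.3]
side2 jar in well 0 [[-23.2 -25.8]
 [ 22.5  24.3]]
side2 jar in well 92 [[-22.7  65.1]
 [ 23.2 116.1]]
side2 pad [[-51.7 -81.3]
 [ 52.1 -56.4]] 236
side2 sauce [[ 736.  166.  151.]
 [1544. 1861.  187.]]
  lid front x at z 110 [ 86.2 111.1]
  lid front x at z 135 [ 93.1 117.5]
  lid front x at z 160 [ 99.9 114.2]
  lid front x at z 185 [108.5 128. ]
  lid front x at z 210 [121.6 125.8]
```

Emit:
apply_moves(commands=[[-0.1, 0, -3.2, 0, 0, 0, 7], [0, 0, -3.2, 0, 0, 0, 7], [0, 0, -3.2, 0, 0, 0, 7], [0, 0, -3, 0, 0, 0, 7], [0, 0, -2, 0, 0, 0, 7]])

```text
time: 9.13
tool_pos: [515.3, 299.2, 63.7]
orientation: [[-0.069, 0.998, -0.002], [0.998, 0.069, -0.0], [-0.0, -0.002, -1.0]]
ft_force: [-0.5, -0.6, -0.2]
grip_width: 0.744
finger_force: 0.0
```

Emit:
apply_moves(commands=[[0, 0, -1.5, 0, 0, 0, 7], [0, 0, -1, 0, 0, 0, 7], [0, 0, 0, 0, 0, 0, 7], [0, 0, 0, 0, 0, 0, 7], [0, 0, 0, 0, 0, 0, 6]])

```text
time: 9.55
tool_pos: [517.1, 300.3, 42.4]
orientation: [[-0.069, 0.998, 0.003], [0.998, 0.069, 0.001], [0.001, 0.003, -1.0]]
ft_force: [-0.3, 0.2, 0.1]
grip_width: 0.708
finger_force: 0.0
```

Emit:
apply_moves(commands=[[0, 0, 0, 0, 0, 0, 4.5], [0, 0, 0, 0, 0, 0, 4.5], [0, 0, 0, 0, 0, 0, 4.5], [0, 0, 0, 0, 0, 0, 4.5], [0, 0, 0, 0, 0, 0, 4.5]], newtons=25)

```text
time: 9.97
tool_pos: [516.4, 300.2, 41.9]
orientation: [[-0.07, 0.998, 0.001], [0.998, 0.07, 0.001], [0.0, 0.001, -1.0]]
ft_force: [-2.4, -0.3, 5.6]
grip_width: 0.547
finger_force: 25.0
```

Emit:
apply_moves(commands=[[0, 0, 0.5, 0, 0, 0, 4.5], [0, 0, 1.5, 0, 0, 0, 4.5], [0, 0, 3, 0, 0, 0, 4.5], [0, 0, 3, 0, 0, 0, 4.5], [0, 0, 3, 0, 0, 0, 4.5]], newtons=30)

```text
time: 10.38
tool_pos: [514.8, 299.6, 151.0]
orientation: [[-0.07, 0.998, -0.002], [0.998, 0.07, -0.001], [-0.001, -0.002, -1.0]]
ft_force: [1.4, 0.7, -1.6]
grip_width: 0.545
finger_force: 30.0
```

Emit:
apply_moves(commands=[[0.1, -1, 2, 0, 0, 0, 4.5], [0.2, -1.8, 0, 0, 0, 0, 4.5], [0.3, -2.5, 0, 0, 0, 0, 4.5], [0.4, -3, 0, 0, 0, 0, 4.5], [0.4, -3, 0, 0, 0, 0, 4.5]])

```text
time: 10.8
tool_pos: [529.1, 186.0, 170.4]
orientation: [[-0.071, 0.997, -0.0], [0.997, 0.071, -0.0], [-0.0, -0.001, -1.0]]
ft_force: [0.2, -0.4, -1.5]
grip_width: 0.548
finger_force: 30.0
```

Emit:
apply_moves(commands=[[0.4, -3, 0, 0, 0, 0, 4.5], [0.4, -3, 0, 0, 0, 0, 4.5], [0.4, -3, 0, 0, 0, 0, 4.5], [0.4, -3, 0, 0, 0, 0, 4.5], [0.4, -3, 0, 0, 0, 0, 4.5]])

```text
time: 11.22
tool_pos: [549.2, 35.5, 170.3]
orientation: [[-0.07, 0.998, -0.001], [0.998, 0.07, 0.0], [0.0, -0.001, -1.0]]
ft_force: [0.2, 0.2, -2.4]
grip_width: 0.543
finger_force: 30.0
```

Emit:
apply_moves(commands=[[0.4, -3, 0, 0, 0, 0, 4.5], [0.4, -3, 0, 0, 0, 0, 4.5], [0.4, -3, 0, 0, 0, 0, 4.5], [0.4, -2.5, 0, 0, 0, 0, 4.5], [0.4, -1.8, 0, 0, 0, 0, 4.5]])

```text
time: 11.63
tool_pos: [569.3, -98.2, 170.2]
orientation: [[-0.068, 0.998, -0.001], [0.998, 0.068, -0.0], [-0.0, -0.001, -1.0]]
ft_force: [0.2, 0.5, -1.9]
grip_width: 0.545
finger_force: 30.0
```

Emit:
apply_moves(commands=[[0, -1.2, 0, 0, 0, 0, 4.5], [0, -0.5, 0, 0, 0, 0, 4.5], [0, 0, 0, 0, 0, 0, 4.5], [0, 0, 0, 0, 0, 0, 4.5], [0, 0, 0, 0, 0, 0, 4.5]])

```text
time: 12.05
tool_pos: [569.5, -112.0, 170.5]
orientation: [[-0.071, 0.997, -0.0], [0.997, 0.071, 0.0], [0.0, -0.0, -1.0]]
ft_force: [-0.3, -0.5, -2.2]
grip_width: 0.544
finger_force: 30.0
```

```bash
python3 - <<'E'
from h import *
s=bot.sense();print(s["tool_pos"],s["grip_width"],s["finger_force"],s["ft_force"])
im,P=cloud("scene");im2,P2=cloud("side")
A=cv2.resize(im[130:330,230:430],(400,400),interpolation=cv2.INTER_CUBIC)
B=cv2.resize(im2[165:365,225:400],(350,400),interpolation=cv2.INTER_CUBIC)
cv2.imwrite("pics/carry.png",np.hstack([A,B]))
for n,Q in(("scene",P),("side",P2)):
    m=(Q[...,2]>95)&(Q[...,2]<130)&(np.hypot(Q[...,0]-570,Q[...,1]+113)<60)
    q=Q[m]; print(n,m.sum(),np.percentile(q,[2,98],axis=0).round(1) if m.sum() else "")
E
```

```text
[ 569.48401587 -111.95794246  170.5281593 ] 0.5444785595193012 29.99936042848276 [-0.32236185 -0.53796556 -2.20399669]
scene 3 [[ 579.  -125.3  126.4]
 [ 589.   -94.7  129.4]]
side 0
```

View pics/carry.png

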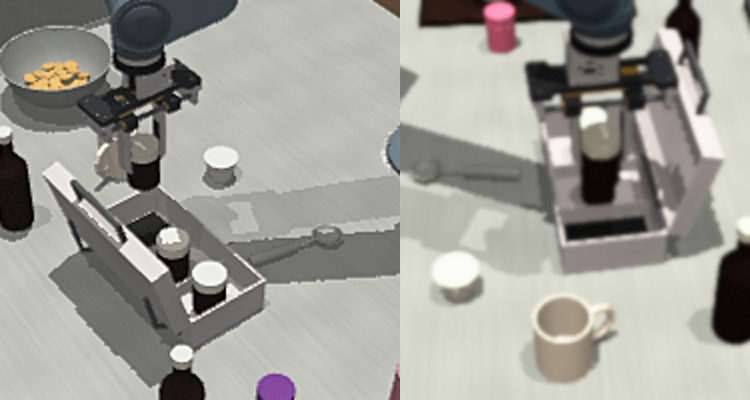

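The jar is held upright over the empty well: left crop (145,165), right crop (600,160). The lid is still open. I descend, slowly at the end.

Emit:
apply_moves(commands=[[0, -0.1, -1.5, 0, 0, 0, 4.5], [0, 0, -2.5, 0, 0, 0, 4.5], [0, 0, -2.5, 0, 0, 0, 4.5], [0, 0, -2, 0, 0, 0, 4.5], [0, 0, -1.5, 0, 0, 0, 4.5]])

```text
time: 12.57
tool_pos: [568.7, -112.9, 68.6]
orientation: [[-0.071, 0.997, -0.002], [0.997, 0.071, 0.001], [0.001, -0.002, -1.0]]
ft_force: [0.5, -0.2, -1.9]
grip_width: 0.545
finger_force: 30.0
```

Emit:
apply_moves(commands=[[0, 0, -1, 0, 0, 0, 4.5], [0, 0, -0.5, 0, 0, 0, 4.5], [0, 0, 0, 0, 0, 0, 4.5], [0, 0, 0, 0, 0, 0, 4.5], [0, 0, 0, 0, 0, 0, 4.5]])

```text
time: 12.98
tool_pos: [570.7, -114.4, 57.0]
orientation: [[-0.07, 0.998, 0.002], [0.998, 0.07, -0.001], [-0.001, 0.002, -1.0]]
ft_force: [0.3, 0.1, -1.2]
grip_width: 0.552
finger_force: 30.0
```

Emit:
apply_moves(commands=[[0, 0, -0.1, 0, 0, 0, 4.5], [0, 0, -0.1, 0, 0, 0, 4.5], [0, 0, -0.1, 0, 0, 0, 4.5], [0, 0, 0, 0, 0, 0, 4.5], [0, 0, 0, 0, 0, 0, 4.5]])

```text
time: 13.4
tool_pos: [569.7, -114.1, 52.7]
orientation: [[-0.07, 0.998, -0.0], [0.998, 0.07, 0.0], [0.0, -0.0, -1.0]]
ft_force: [-1.2, 0.2, -1.3]
grip_width: 0.547
finger_force: 30.0
```

Emit:
apply_moves(commands=[[0, 0, -0.1, 0, 0, 0, 4.5], [0, 0, -0.1, 0, 0, 0, 4.5], [0, 0, -0.1, 0, 0, 0, 4.5], [0, 0, 0, 0, 0, 0, 4.5], [0, 0, 0, 0, 0, 0, 4.5]])

```text
time: 13.82
tool_pos: [569.6, -114.0, 49.5]
orientation: [[-0.07, 0.998, -0.0], [0.998, 0.07, 0.0], [0.0, -0.0, -1.0]]
ft_force: [-0.1, 0.6, -1.8]
grip_width: 0.549
finger_force: 30.0
```

Emit:
apply_moves(commands=[[0, 0, -0.05, 0, 0, 0, 4.5], [0, 0, -0.05, 0, 0, 0, 4.5], [0, 0, 0, 0, 0, 0, 4.5], [0, 0, 0, 0, 0, 0, 4.5], [0, 0, 0, 0, 0, 0, 4.5]])

```text
time: 14.23
tool_pos: [569.8, -114.2, 48.9]
orientation: [[-0.07, 0.998, 0.0], [0.998, 0.07, -0.0], [-0.0, 0.0, -1.0]]
ft_force: [-0.9, -0.4, 1.1]
grip_width: 0.542
finger_force: 30.0
```

Emit:
apply_moves(commands=[[0, 0, -0.05, 0, 0, 0, 4.5], [0, 0, 0, 0, 0, 0, 4.5], [0, 0, 0, 0, 0, 0, 4.5], [0, 0, 0, 0, 0, 0, 4.5], [0, 0, 0, 0, 0, 0, 4.5]])

```text
time: 14.65
tool_pos: [569.8, -114.2, 48.9]
orientation: [[-0.07, 0.998, -0.0], [0.998, 0.07, -0.0], [-0.0, -0.0, -1.0]]
ft_force: [-1.9, 0.7, 5.4]
grip_width: 0.549
finger_force: 30.0
```

Emit:
apply_moves(commands=[[0, 0, 0, 0, 0, 0, 6.8], [0, 0, 0, 0, 0, 0, 6.8], [0, 0, 0, 0, 0, 0, 6.8], [0, 0, 0, 0, 0, 0, 6.8], [0, 0, 0, 0, 0, 0, 6.8]])

```text
time: 15.07
tool_pos: [569.7, -114.1, 48.0]
orientation: [[-0.07, 0.998, -0.0], [0.998, 0.07, 0.0], [0.0, -0.0, -1.0]]
ft_force: [-0.1, 0.3, -0.1]
grip_width: 0.724
finger_force: 0.0
```

Emit:
apply_moves(commands=[[0, 0, 0.5, 0, 0, 0, 6.8], [0, 0, 2, 0, 0, 0, 6.8], [0, 0, 3, 0, 0, 0, 6.8], [0, 0, 3, 0, 0, 0, 6.8], [0, 0, 3, 0, 0, 0, 6.8]])

```text
time: 15.48
tool_pos: [569.4, -114.0, 164.6]
orientation: [[-0.07, 0.998, -0.0], [0.998, 0.07, 0.0], [0.0, -0.0, -1.0]]
ft_force: [0.8, 0.6, 0.8]
grip_width: 0.726
finger_force: 0.0
```

Emit:
apply_moves(commands=[[0, 0, 3, 0, 0, 0, 6.8], [-2, 0, 3, 0, 0, 0, 6.8], [-3, 0, 2, 0, 0, 0, 6.8], [-3, 0, 0, 0, 0, 0, 6.8], [0, 0, 0, 0, 0, 0, 6.8]])

```text
time: 15.9
tool_pos: [487.1, -113.8, 244.6]
orientation: [[-0.069, 0.998, 0.001], [0.998, 0.069, -0.001], [-0.001, 0.001, -1.0]]
ft_force: [-0.0, -0.7, -0.7]
grip_width: 0.724
finger_force: 0.0
```

```bash
python3 - <<'E'
from h import *
im,P=cloud("scene");im2,P2=cloud("side")
A=cv2.resize(im[150:350,230:430],(400,400),interpolation=cv2.INTER_CUBIC)
B=cv2.resize(im2[165:365,225:400],(350,400),interpolation=cv2.INTER_CUBIC)
cv2.imwrite("pics/final.png",np.hstack([A,B]))
for n,Q in(("scene",P),("side",P2)):
    m=(Q[...,2]>78)&(Q[...,2]<90)&(np.hypot(Q[...,0]-570,Q[...,1]+113)<40)
    q=Q[m]; print(n,m.sum(),np.percentile(q,[2,50,98],axis=0).round(1) if m.sum() else "")
print(bot.sense()["time"])
E
```

```text
scene 146 [[ 546.8 -135.6   78.6]
 [ 570.8 -110.9   83.4]
 [ 593.5  -87.9   87.7]]
side 227 [[ 548.3 -137.3   79. ]
 [ 571.  -116.    83.3]
 [ 593.5  -90.2   87.4]]
16.0
```

View pics/final.png

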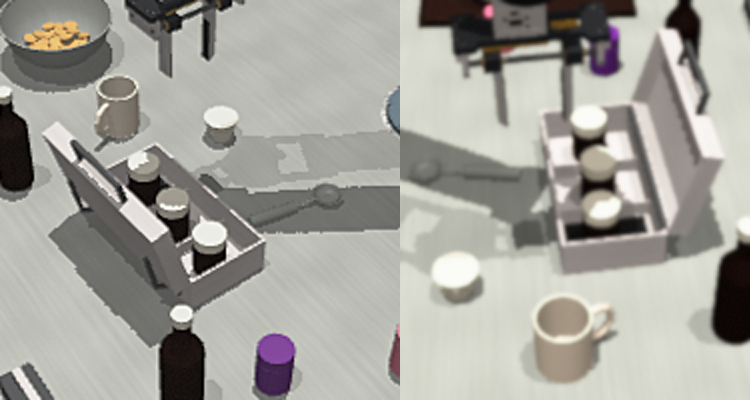

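The jar stands upright on the mat (left crop (145,170), right crop (602,210)), its cap top at about 82 mm. The lid is open on its stop and the rest looks unmoved, so I hand in.

```bash
python3 -c "
from rig import bot
print(bot.close_job())"
```

```text
the job is handed in; nothing more can be done
None
```

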